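Press a mended book with a twin-screw press

ROBOT

A 6-joint arm with a two-finger parallel gripper is mounted at the origin on the work surface. World frame = base frame: x ahead of the robot, y to its left, z up, the work surface at z = 0. Lengths are in m, angles in rad, forces in N, time in s.
With the tool pointing down it reaches from about 0.35 to 0.875 m from the base axis. Payload 4.2 kg.
Tool frame: the origin (TCP) lies midway between the tips of the shut fingers; the grasp point (between the pads) lies 19 mm behind it; z points along the fingers, y is the direction in which the jaws open and shut (so a half turn about z gives the same grasp; the last joint's range is limited). The gripper opens to 87 mm and grips with 3 to 60 N. Pads are 19 mm wide; open, the fingers measure 117 mm over their backs; the gripper's body (75 mm by 190 mm) begins 51 mm behind the grasp point.
Start: joints at [0.259, 0.385, 0.008, 0, -1.194, -0.259], TCP at [0.625, 0, 0.223] pointing down, gripper open.
Joint ranges: [-3.14, 3.14], [-1.21, 2.06], [-1.07, 1.41], [-3.16, 2.05], [-2.99, -0.16], [-3.1, 3.1]. Speed limits (rad/s): [2.79, 2.79, 3.14, 3.14, 3.14, 3.14].

INTERFACE

Orientations are given as a unit quaternion [x, y, z, w].
In Python, from workcell import r, optics, workorder gives the robot as it stands.
- The arm moves only by the shell command python3 -m handwheel 'ROWS' [FORCE]. ROWS is JSON, a list of rows, each a list of 7 numbers: the shift along the tool's x, y, z in m, then the turn, a rotation vector about the tool's x, y, z in degrees, then the closure, from 0 (fully open) to 1 (shut). In form: [[x, y, z, rx, ry, rz, fingers], ...]. A call has 1 to 20 rows; each row is the pose to reach, as a shift and turn from the pose commanded when the call began, along the tool's axes at that moment; what a row does not reach only later rows make up. A row lasts 1/8 s, in which the tool goes at most 62.5 mm and 10.7 degrees, less where a joint would pass 70% of its speed; a pose out of reach is approached as far as the arm can. A call with a gripper value outside its range is refused whole. The fingers move at their own pace and stop on an object; FORCE is the grip in N (left out, the last holds). Time passes only in rows, so rows that repeat a pose let the fingers close. It gives the time, the measured TCP pose, the force and the opening at its end, in the units of the state.
- r.get_state(): the state, without advancing time (a new reading comes with each control period).
- optics.capture(name): name is "scene" or "side" or "wrist"; returns (picture, depth): 400x640x3 uint8, red, green, blue; 400x640 float32, m along the optical axis (not along the pixel's ray), 0 where there is no reading.
- optics.camera_info(name): a dict with "fx", "fy", "cx", "cy" (pixels), "k1" (the pictures are not rectified: a ray, as slopes to the right and down, at radius r is drawn at 1 + k1 r^2 times it, then the intrinsics apply), "rvec" (rotation vector, rad) and "tvec" (3), from world to camera coordinates, as OpenCV has them; the wrist camera has in their place "hand_eye" (4x4, takes a point from camera to tool coordinates, whose origin is the TCP and whose axes are the flange's). Camera axes: x right, y down, z forward; pixel columns grow to the right and rows downward; lengths in m; the calibration is good to about 2 mm. A picture is of the moment at which its call begins: read the wrist's pose just before it. camera_info takes no time and is no camera call.
- workorder.sign_off(): hands the job in, once; it reports no verdict.
The state is a dict: "time_s": time; "joint_positions": joint angles; "dq": joint speeds; "tau": joint torques, N m; "eef_pos": TCP position; "tool_rot": TCP orientation; "ft_force": force on the tool from outside, world axes, zero at the start; "wrist_torque": the same for the moment, N m; "width": finger opening in m.
Only numpy, scipy, OpenCV 4.12 (cv2) and the standard library are available. Lean on these libraries where they do the work, as an engineer would, in place of code of your own. Each camera call takes 0.05 s, during which the arm holds its last target. There are 200 camera calls.

TASK

Gently push the book straight back under the pressing plate until its rear edge rests against the two fence blocks of the press. Then bring the plate down by turning the two knobs clockwise alternately, in small steps, so that one end of the crossbar never gets more than about 6 mm lower than the other, until the plate touches the book; then give both knobs about a quarter of a turn more, so that the book is clamped firmly but not crushed with the crossbar level, and let go. Leave the microscope, the keyboard and the pencil pot where they are.

Things in the scene. Friction and masses are not known exactly. Their poses are not given: they have to be found in the camera images.
- press: Fixed book press, placed and turned anew each time: wooden base board 240 x 320 mm, two white cheeks 146 mm to each side with top arms reaching in to 88 mm from the middle, 130 mm above the table, each holding an upright screw 110 mm from the middle. Origin: midway between the screws, at table height; x to the rear (the way the book is pushed), y to the left screw, z up.
- press_fence (a point): Middle of the front faces of the two white fence blocks at the rear of the press (each 30 mm wide, centres 45 mm either side, tops 60 mm above the table). The point is 25 mm above the table and 55 mm behind the line of the screws; axes as for press.
- book_spine (a point): Loose blue cloth-bound book, 0.18 to 0.33 kg, flat on the press's cork bed (roughly 25 mm above the table): 105 mm from spine to rear edge, 148 mm wide, roughly 25 mm thick. Point: middle of the spine (edge towards the robot), half-way up; x towards its rear edge, z up. When home, the spine stands 10 mm out from under the plate.
- book_back (a point): Middle of the book's lower rear edge; axes as for book_spine. Home is x = 0 in the axes of press_fence; sideways it is free between the cheeks. Its exact thickness and the packing under it are not known: the gap below the plate at the start is anything from 1 to 8 mm.
- crossbar_mid (a point): Middle of the aluminium crossbar (34 x 256 x 18 mm) carried by both screws, axes as for press when level; starts up to 2.5 mm out of level between screws. Below it hangs a wooden plate (80 mm deep, 130 wide, 8 thick, its underside 31 mm below this point) on springs, together 35 N/mm, yielding at most 13 mm. Right clamping force: about 150 N in all, half on each screw.
- bar_left (a point): Point on the crossbar's mid-height at its left (+y) screw, 110 mm left of crossbar_mid; shows how low this end is.
- bar_right (a point): The same at its right (-y) screw. Bar level: both at one height.
- knob_left_grip (a point): Black T-knob on the left (+y) screw: disc 44 mm across, 8 high; on it an upright grip bar 44 long, 14 thick, 38 high, its top 178 mm above the table. Point: on the axis, 12 mm below the bar's top, 26 above the disc; x along the bar, turning with it. Clockwise from above lowers this end 3 mm per radian (19 mm a turn); many turns possible, stays where left, keeps its height.
- knob_right_grip (a point): Same knob on the right (-y) screw; lowers the right end of the bar. Each knob takes about 0.45 N m (friction) to turn while the plate is free, plus 0.003 N m for each newton of load on its screw: about 0.22 N m more at the right clamping force.
- crossbar: The same bar with its hanging plate; this origin is on the right screw's axis, some 80 mm above the bar.
- microscope: White school microscope, base 170 x 130 mm, 290 mm tall, to the right of the press; origin at the centre of its underside. Bystander.
- keyboard: White computer keyboard, 150 x 400 x 28 mm, to the left of the press; origin at the centre of its underside. Bystander.
- pencil_pot: Grey pencil pot, 72 mm across, 95 mm tall (160 mm with pencils), beyond the press to the left; origin at the centre of its underside. Bystander.
Things that resemble listed ones, but are neither listed nor needed, are in the scene too. What is meant by the part that bears book_spine is not red, and is the smaller of those in its own colour.

How it is judged:
On the way, in this order (a step that is already met when the one before it is completed fails the run):
1. the book is home against the fence, before the plate loads it (x of book_back in the frame of press_fence above -0.005 m and angle between the x axis of book_back and the x axis of press_fence, either way round below 0.06 rad and contact force between crossbar and book below 3 N), for 0.2 s.
2. the plate presses on the book (contact force between crossbar and book above 10 N), for 0.2 s.
At the end, for the whole second after the job is handed in: The book's rear edge is within 5 mm of the fence and square to it within 0.06 rad; the plate presses on it with 80 to 235 N; the crossbar is level within 0.0135 rad (about 3 mm between the screws) and still (x of book_back in the frame of press_fence above -0.005 m and angle between the x axis of book_back and the x axis of press_fence, either way round below 0.06 rad and contact force between crossbar and book between 80 and 235 N and angle between the z axis of crossbar_mid and the z axis of press_fence, either way round below 0.0135 rad and linear speed of crossbar below 0.002 m/s); the robot touches nothing.
It fails at once if the crossbar gets out of level by more than 0.034 rad (7.5 mm between the screws) (angle between the z axis of crossbar_mid and the z axis of press_fence, either way round above 0.034 rad).
It fails at once if the plate crushes the book (over 260 N) (contact force between crossbar and book above 260 N).
It fails at once if the book is pushed hard (over 35 N from the fingers) (contact force between the fingers and book above 35 N).
It fails at once if the microscope, the keyboard or the pencil pot is pushed more than 25 mm (distance of any of microscope, keyboard, pencil_pot from where it was at the start of the episode above 0.025 m).
It also fails if it takes over 72 s, if anything falls off the work surface, if the arm or the gripper's body presses on something with over 40 N, if the wrist force passes 120 N, or if a joint passes its speed limit or range.

## Working session

There is one attempt and no reset: what is moved stays moved. The work goes in short steps, Python scripts to look and compute and a shell command to move; the robot and the scene stay as the last step left them, time stands still between calls to the robot, and variables do not carry over. Pictures are saved under pics/ and viewed, about 8 in all and at most 12, crops included, and the job is handed in when it is done.

```bash
mkdir -p pics; ls
python3 - <<'E'
from workcell import r, optics
import cv2,numpy as np
for n in ["scene","side"]:
    p,d=optics.capture(n); cv2.imwrite(f"pics/{n}0.png",p[:,:,::-1]); np.savez(f"pics/{n}0.npz",p=p,d=d)
    print(optics.camera_info(n))
print(optics.camera_info("wrist")); print(r.get_state())
E
```

```text
pics
{'fx': 411.3827444366738, 'fy': 411.3827444366738, 'cx': 318.0821712660179, 'cy': 194.37946957415994, 'k1': -0.10908932459904597, 'rvec': array([ 2.40571698,  0.78403233, -0.25957745]), 'tvec': array([-0.3969367 , -0.13724848,  1.560151  ])}
{'fx': 372.61024567899636, 'fy': 372.61024567899636, 'cx': 312.785705887077, 'cy': 199.5519518734438, 'k1': 0.002037535089726153, 'rvec': array([ 0.23352361, -2.76073689,  1.32715137]), 'tvec': array([0.4701954 , 0.12954786, 1.32585421])}
{'fx': 304.82853941266217, 'fy': 304.82853941266217, 'cx': 320.83882445381744, 'cy': 193.0726805968667, 'k1': -0.05088000349553204, 'hand_eye': array([[-6.13710471e-04, -9.66837112e-01, -2.55393074e-01,
         6.78974243e-02],
       [ 9.99999555e-01, -4.10228575e-04, -8.50007338e-04,
         1.02755258e-03],
       [ 7.17049103e-04, -2.55393482e-01,  9.66836933e-01,
        -1.61858082e-01],
       [ 0.00000000e+00,  0.00000000e+00,  0.00000000e+00,
         1.00000000e+00]])}
{'time_s': 0.1, 'joint_positions': array([ 2.58607567e-01,  3.85473912e-01,  6.76985527e-03, -4.08014529e-04,
       -1.19400443e+00, -2.58595858e-01]), 'dq': array([-0.0002345 , -0.00274946,  0.00313866,  0.00148085, -0.00170639,
       -0.00137197]), 'tau': array([ 1.65357815e-04, -3.91689312e+01,  1.87934643e+01,  4.23187181e+00,
        1.34990664e-02, -6.93199490e-05]), 'eef_pos': array([6.24466200e-01, 1.44196080e-05, 2.21579348e-01]), 'tool_rot': array([-7.07057378e-01,  7.07155509e-01,  6.44599937e-04, -7.31118809e-04]), 'ft_force': array([-0.68391482,  0.18778234,  0.19446604]), 'wrist_torque': array([ 0.00498921, -0.03003086,  0.00752157]), 'width': 0.08688367584360385}
```

View pics/scene0.png

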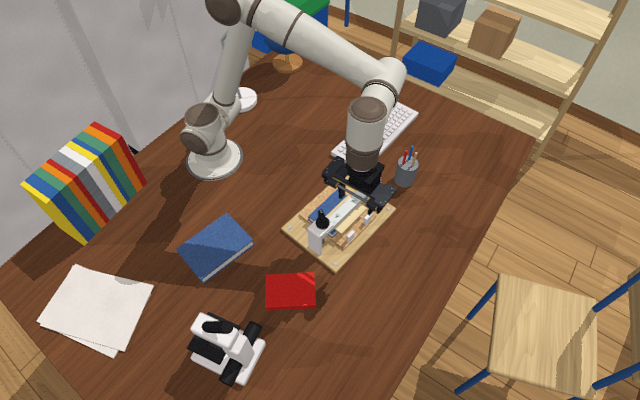

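View pics/side0.png

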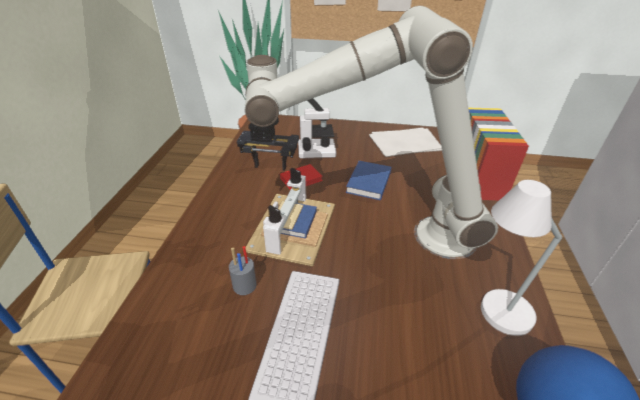

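The scene view shows the press at about (340,220), partly under the gripper. There are three candidates for the book:
- Small blue book in the press, scene (325,208), side (300,220).
- Larger blue book, scene (215,247), side (370,180).
- Red book, scene (290,290), side (302,177).

The small blue one fits the description. I'll check it in a close crop next.

```bash
cat > h.py <<'E'
import numpy as np, cv2
from scipy.spatial.transform import Rotation as R
from workcell import r, optics
def shot(name):
    s=r.get_state(); p,d=optics.capture(name); c=optics.camera_info(name)
    if name=="wrist":
        T=np.eye(4);T[:3,:3]=R.from_quat(s["tool_rot"]).as_matrix();T[:3,3]=s["eef_pos"];T=T@c["hand_eye"]
    else:
        M=np.eye(4);M[:3,:3]=cv2.Rodrigues(c["rvec"])[0];M[:3,3]=c["tvec"];T=np.linalg.inv(M)
    return p,d,c,T
def rays(c,uv):
    uv=np.asarray(uv,float).reshape(-1,2)
    q=(uv-[c["cx"],c["cy"]])/[c["fx"],c["fy"]]; s=q.copy()
    for _ in range(20): s=q/(1+c["k1"]*(s**2).sum(1,keepdims=True))
    return np.c_[s,np.ones(len(s))]
def onplane(c,T,uv,z):
    v=rays(c,uv)@T[:3,:3].T; k=(z-T[2,3])/v[:,2]; return T[:3,3]+v*k[:,None]
def cloud(c,T,d):
    h,w=d.shape; uv=np.stack(np.meshgrid(np.arange(w),np.arange(h)),-1).reshape(-1,2)
    P=rays(c,uv)*d.reshape(-1,1)
    return (P@T[:3,:3].T+T[:3,3]).reshape(h,w,3)
def pix(c,T,P):
    M=np.linalg.inv(T); q=np.atleast_2d(P)@M[:3,:3].T+M[:3,3]; s=q[:,:2]/q[:,2:]
    s=s*(1+c["k1"]*(s**2).sum(1,keepdims=True)); return s*[c["fx"],c["fy"]]+[c["cx"],c["cy"]]
E
python3 - <<'E'
from h import *
p,d,c,T=shot("side"); np.savez("pics/s1.npz",p=p,d=d,T=T)
a=cv2.resize(p[150:280,220:400],None,fx=4.4,fy=4.4,interpolation=cv2.INTER_CUBIC)
cv2.imwrite("pics/s1.png",a[:,:,::-1])
W=cloud(c,T,d)
# knobs: dark pixels z 0.12..0.19
hsv=cv2.cvtColor(p,cv2.COLOR_RGB2HSV)
m=((hsv[...,2]<60)&(W[...,2]>.12)&(W[...,2]<.2)&(d>0)).astype(np.uint8)
n,l,st,ce=cv2.connectedComponentsWithStats(m)
for i in range(1,n):
    if st[i,4]>8: print("knob",st[i],W[l==i].mean(0).round(3),W[l==i].max(0).round(3))
m=((hsv[...,0]>100)&(hsv[...,0]<130)&(hsv[...,1]>90)).astype(np.uint8)
n,l,st,ce=cv2.connectedComponentsWithStats(m)
for i in range(1,n):
    if st[i,4]>60: print("blue",st[i],np.median(W[l==i],0).round(3),W[l==i].min(0).round(3),W[l==i].max(0).round(3))
q,dq,c,T=shot("wrist"); np.savez("pics/w1.npz",p=q,d=dq,T=T); cv2.imwrite("pics/w1.png",q[:,:,::-1])
E
```

```text
knob [291 168   9  15 104] [ 0.552 -0.053  0.158] [ 0.569 -0.039  0.18 ]
knob [269 206  12  16 119] [0.573 0.166 0.156] [0.591 0.178 0.18 ]
blue [470 110  34   4  88] [-0.16  -0.513  0.251] [-0.23  -0.532  0.246] [-0.096 -0.494  0.254]
blue [348 162  42  32 859] [ 0.284 -0.263  0.035] [ 0.203 -0.376  0.019] [0.367 1.02  0.928]
blue [  5 194  49  75 529] [ 1.564  0.168 -0.101] [ 0.308  0.153 -0.284] [1.582 1.02  0.928]
blue [293 206  23  27 350] [0.498 0.054 0.051] [ 0.308 -0.023  0.043] [0.526 1.02  0.928]
blue [  0 304  21  29 255] [ 1.475  0.453 -0.217] [ 0.308  0.229 -0.704] [1.983 1.02  0.928]
blue [ 18 346  47  46 458] [ 1.457  0.481 -0.481] [ 0.308  0.467 -0.674] [1.473 1.02  0.928]
blue [ 517  346  122   54 5025] [-0.1    0.618  0.259] [-0.215  0.543  0.148] [0.308 1.02  0.928]
```

View pics/s1.png

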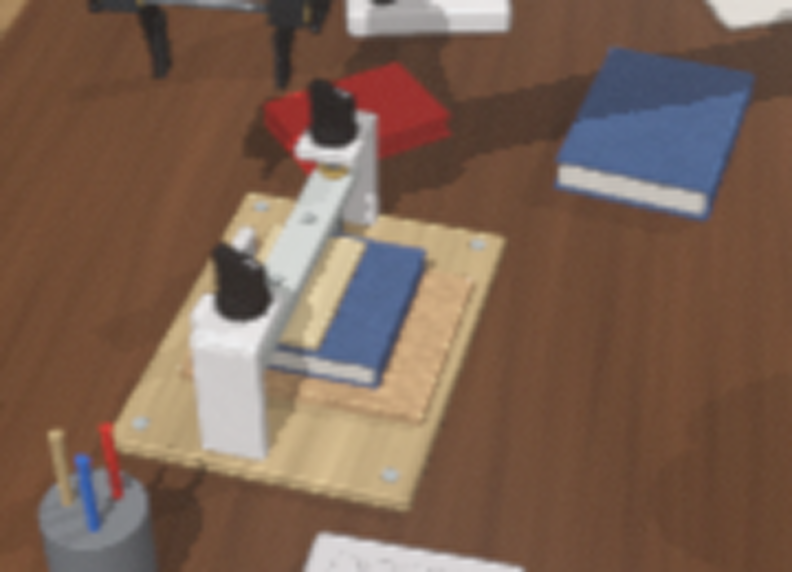

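View pics/w1.png

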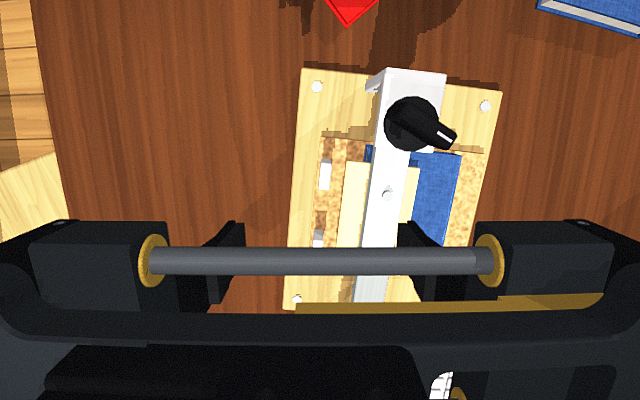

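The side crop confirms the choice: the small blue book, at crop (380,310), lies on the cork under the press plate, next to the two black knobs at (235,280) and (330,115). The wrist view shows the right knob at (412,124), the fence blocks at (324,175) and (318,238), and the book at (437,200). I'll move to an overview pose on the robot's side of the press.

```bash
python3 -m handwheel '[[-0.06,0.155,-0.09,0,0,95,0],[-0.06,0.155,-0.09,0,0,95,0],[-0.06,0.155,-0.09,0,0,95,0],[-0.06,0.155,-0.09,0,0,95,0],[-0.06,0.155,-0.09,0,0,95,0],[-0.06,0.155,-0.09,0,0,95,0],[-0.06,0.155,-0.09,0,0,95,0],[-0.06,0.155,-0.09,0,0,95,0],[-0.06,0.155,-0.09,0,0,95,0],[-0.06,0.155,-0.09,0,0,95,0]]'
python3 - <<'E'
from h import *
print(r.get_state()["joint_positions"])
p,d,c,T=shot("wrist"); np.savez("pics/w2.npz",p=p,d=d,T=T); cv2.imwrite("pics/w2.png",p[:,:,::-1])
W=cloud(c,T,d); v=d>0
hsv=cv2.cvtColor(p,cv2.COLOR_RGB2HSV)
m=((hsv[...,2]<70)&(W[...,2]>.125)&(W[...,2]<.19)&v).astype(np.uint8)
n,l,st,ce=cv2.connectedComponentsWithStats(m)
for i in range(1,n):
    if st[i,4]>30: 
        q=W[l==i]; print("knob",st[i],q.mean(0).round(3))
        t=q[q[:,2]>.17]; 
        if len(t)>5: print("  top",len(t),cv2.minAreaRect((t[:,:2]*1000).astype(np.float32)),t[:,2].mean())
        t=q[q[:,2]<.15]
        if len(t)>5: print("  disc",cv2.minEnclosingCircle((t[:,:2]*1000).astype(np.float32)),t[:,2].mean())
m=((hsv[...,0]>100)&(hsv[...,0]<130)&(hsv[...,1]>90)&(W[...,2]<.08)).astype(np.uint8)
n,l,st,ce=cv2.connectedComponentsWithStats(m)
for i in range(1,n):
    if st[i,4]>200:
        q=W[l==i];print("blue",st[i],q.min(0).round(3),q.max(0).round(3),np.median(q,0).round(4)); print(cv2.minAreaRect((q[:,:2]*1000).astype(np.float32)))
E
```

```text
time_s: 1.45
eef_pos: [0.4698, 0.06, 0.3124]
tool_rot: [0.043, 0.999, -0.0, -0.0]
ft_force: [0.2, -0.9, -0.1]
width: 0.0869
[ 4.71083371e-01  6.64904405e-02 -1.85943392e-01 -1.12011869e-04
 -1.31866221e+00 -2.12722582e+00]
knob [400 275  13  13  99] [0.587 0.147 0.174]
  top 79 ((586.8961181640625, 149.7789306640625), (9.723379135131836, 10.162397384643555), 62.13340377807617) 0.17626699018597733
blue [    0     0   152   112 14701] [ 0.192 -0.42  -0.002] [ 0.373 -0.163  0.038] [ 0.2834 -0.2668  0.0338]
((277.2826843261719, -292.9735412597656), (241.66830444335938, 154.89395141601562), 79.95708465576172)
blue [ 262  166  104   57 3880] [ 0.467 -0.029  0.025] [0.549 0.123 0.053] [0.4978 0.0451 0.0505]
((514.7536010742188, 46.834190368652344), (146.77516174316406, 81.14315795898438), 84.4410629272461)
```

View pics/w2.png

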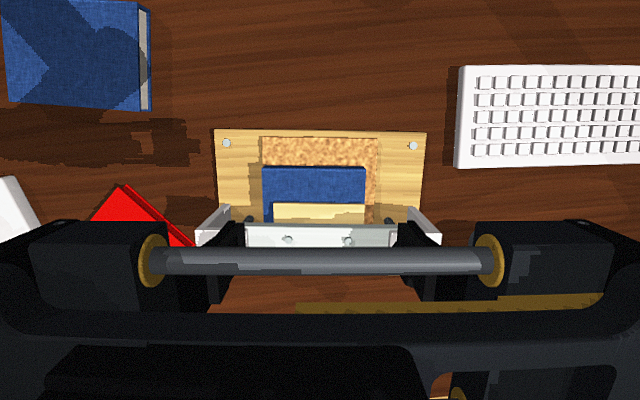

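The wrist view shows the book at (313,190), square in the press, with the light plate behind it and the fingers still open. I'll fix the press frame from the earlier wrist and side data.

Run:
```python
from h import *
def comp(f,cam):
    z=np.load(f); c=optics.camera_info(cam); p,d,T=z["p"],z["d"],z["T"]; W=cloud(c,T,d); return p,d,c,T,W,cv2.cvtColor(p,cv2.COLOR_RGB2HSV)
p,d,c,T,W,h=comp("pics/w1.npz","wrist")
m=((h[...,2]<90)&(W[...,2]>.125)&(W[...,2]<.19)&(d>0)&(np.mgrid[:400,:640][0]<200)).astype(np.uint8)
n,l,st,ce=cv2.connectedComponentsWithStats(m)
i=1+st[1:,4].argmax(); q=W[l==i]; print("R knob",st[i],q.mean(0).round(3))
t=q[q[:,2]>.17];print(" top",len(t),cv2.minAreaRect((t[:,:2]*1000).astype(np.float32)),np.median(t[:,2]))
t=q[q[:,2]<.15];print(" disc",cv2.minEnclosingCircle((t[:,:2]*1000).astype(np.float32)),np.median(t[:,2]))
# fence blocks, white z~.06 ; bar white z .09
wh=(h[...,1]<50)&(h[...,2]>120)&(d>0)
for a,b,nm in((.05,.068,"fence"),(.075,.105,"bar")):
    m=(wh&(W[...,2]>a)&(W[...,2]<b)).astype(np.uint8)
    n,l,st,ce=cv2.connectedComponentsWithStats(m)
    for i in range(1,n):
        if st[i,4]>60: q=W[l==i];print(nm,st[i],np.median(q,0).round(4),cv2.minAreaRect((q[:,:2]*1000).astype(np.float32)))
p,d,c,T,W,h=comp("pics/w2.npz","wrist")
wh=(h[...,1]<50)&(h[...,2]>120)&(d>0)
for u,vv in ((226,143),(413,146)): print("bolt",W[vv,u])
m=(wh&(W[...,2]>.075)&(W[...,2]<.105)).astype(np.uint8); n,l,st,ce=cv2.connectedComponentsWithStats(m)
for i in range(1,n):
    if st[i,4]>60: q=W[l==i];print("bar2",st[i],np.median(q,0).round(4),cv2.minAreaRect((q[:,:2]*1000).astype(np.float32)), "fit", np.linalg.lstsq(np.c_[q[:,:2],np.ones(len(q))],q[:,2],rcond=None)[0])
p,d,c,T,W,h=comp("pics/s1.npz","side")
for nm,(x0,y0,w,hh) in dict(R=(288,165,15,20),L=(266,203,18,22)).items():
    q=W[y0:y0+hh,x0:x0+w][(h[y0:y0+hh,x0:x0+w,2]<70)&(W[y0:y0+hh,x0:x0+w,2]>.12)]
    t=q[q[:,2]>.168];print(nm,"top",len(t),cv2.minAreaRect((t[:,:2]*1000).astype(np.float32)))
```

```text
R knob [ 384   97   73   54 2715] [ 0.556 -0.059  0.16 ]
 top 1321 ((552.2657470703125, -59.60758590698242), (14.169656753540039, 43.74699020385742), 58.4317626953125) 0.1772290385139615
 disc ((552.442626953125, -59.909568786621094), 21.8902587890625) 0.13959775359649576
fence [318 162  14  28 299] [ 0.6201 -0.0017  0.0596] ((619.6341552734375, -1.007664680480957), (29.539386749267578, 11.809859275817871), 83.63722229003906)
fence [ 337  162   32   84 1724] [0.5891 0.0284 0.062 ] ((588.9566650390625, 31.636470794677734), (96.66995239257812, 23.604148864746094), 84.25331115722656)
fence [398 168  22  54 521] [0.527  0.0169 0.0619] ((526.789794921875, 20.13099479675293), (61.233943939208984, 14.355327606201172), 83.98701477050781)
fence [312 237  11   9  82] [0.628  0.0752 0.0589] ((628.0606689453125, 77.03366088867188), (7.3071370124816895, 11.623197555541992), 89.80965423583984)
bar [373  72   8  16  81] [ 0.5729 -0.0961  0.0899] ((572.13330078125, -96.42697143554688), (4.587974548339844, 11.8032865524292), 19.747468948364258)
bar [ 359  146   52  100 3500] [0.5615 0.0116 0.0938] ((
[... 236 characters left out ...]
32422)
bolt [ 0.43063643 -0.07748511  0.01700622]
bolt [0.4591319  0.20111396 0.01727521]
bar2 [419 218  15  12 109] [0.553  0.1928 0.0892] ((554.8804321289062, 194.4818115234375), (6.9137864112854, 13.715704917907715), 35.74760437011719) fit [-0.2934694  -0.0972806   0.27117592]
bar2 [ 245  225  153   21 2703] [0.5583 0.0487 0.094 ] ((559.0657348632812, 54.598426818847656), (204.49359130859375, 28.281280517578125), 84.94889068603516) fit [ 0.05219638 -0.00647245  0.06510953]
R top 36 ((554.0885009765625, -57.51832962036133), (12.685194969177246, 43.361228942871094), 51.187496185302734)
L top 44 ((436.0013732910156, 580.642578125), (29.924440383911133, 914.4505615234375), 18.166872024536133)
```

Press frame: centre (0.563, 0.050), yaw −5.8°. The plate gap is about 3 mm and the spine has about 39 mm to go. I'll descend in front of the spine with the tool tilted back 15° and the fingers half open.

```bash
python3 -m handwheel '[[0.031,-0.008,0.06,0,-8,0.9,0.55],[0.031,-0.008,0.12,0,-15,0.9,0.55],[0.031,-0.008,0.18,0,-15,0.9,0.55],[0.031,-0.008,0.23,0,-15,0.9,0.55],[0.031,-0.008,0.26,0,-15,0.9,0.55],[0.031,-0.008,0.278,0,-15,0.9,0.55],[0.031,-0.008,0.278,0,-15,0.9,0.55],[0.031,-0.008,0.278,0,-15,0.9,0.55]]'
python3 - <<'E'
from h import *
s=r.get_state(); p=s["eef_pos"]; a=np.radians(-5.8); ex=np.array([np.cos(a),np.sin(a)])
d=p[:2]-[.5634,.0497]; print("press xy",d@ex, d@[-ex[1],ex[0]],p[2]); print(R.from_quat(s["tool_rot"]).as_matrix().round(3),s["wrist_torque"])
p,d,c,T=shot("side"); cv2.imwrite("pics/s3.png",cv2.resize(p[150:280,220:400],None,fx=4.4,fy=4.4,interpolation=cv2.INTER_CUBIC)[:,:,::-1])
E
```

```text
time_s: 2.5
eef_pos: [0.4452, 0.0619, 0.0511]
tool_rot: [0.055, 0.991, -0.013, 0.122]
ft_force: [0.2, 0.1, 0.3]
width: 0.0391
press xy -0.11880202830582275 0.0001543943850733433 0.05108134428897586
[[-0.964  0.112  0.241]
 [ 0.106  0.994 -0.04 ]
 [-0.244 -0.013 -0.97 ]] [ 0.02597699  0.4231626  -0.02415166]
```

View pics/s3.png

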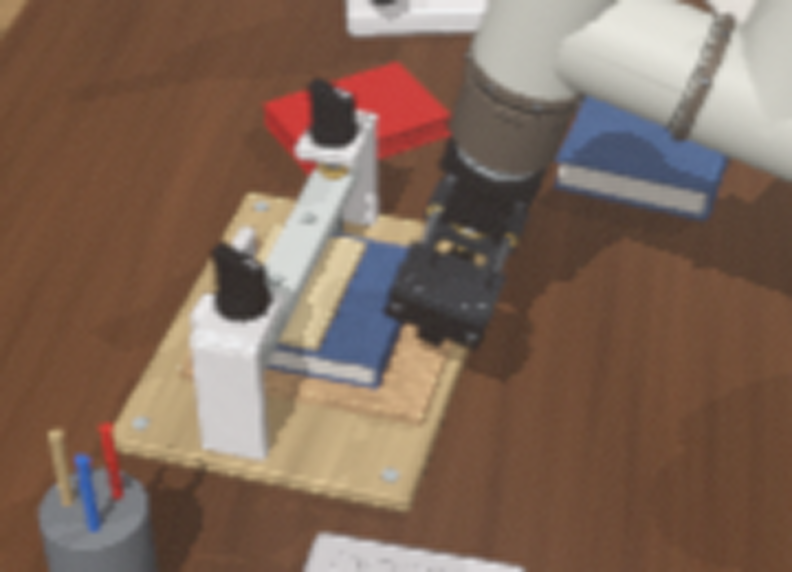

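The gripper is in front of the spine, at crop (440,290), clear of the press. It may still be settling, so I'll hold briefly.

```bash
python3 -m handwheel '[[0,0,0,0,0,0,0.55],[0,0,0,0,0,0,0.55]]'
cat >> h.py <<'E'
a_=np.radians(-5.8); EX=np.array([np.cos(a_),np.sin(a_)]); EY=np.array([-EX[1],EX[0]]); C=np.array([.5634,.0497])
def where(tx=None,tz=None,ty=None):
    s=r.get_state(); p=s["eef_pos"]; M=R.from_quat(s["tool_rot"]).as_matrix(); d=p[:2]-C
    print("t",round(s["time_s"],2),"press",(d@EX).round(4),(d@EY).round(4),p[2].round(4),"yaw tooly",np.degrees(np.arctan2(M[1,1],M[0,1])).round(1),"tiltz",M[:,2].round(3),"F",s["ft_force"].round(1),"T",s["wrist_torque"].round(3),"j6",s["joint_positions"][5].round(2),"tau6",s["tau"][5].round(3),"w",round(s["width"],4))
    if tx is not None:
        g=np.r_[C+tx*EX+ty*EY,tz]-p; print("tool shift",(M.T@g).round(4))
E
python3 -c "
from h import *
where(-.110,.034,-.008); where(-.0595,.034,-.008)"
```

```text
time_s: 2.8
eef_pos: [0.4453, 0.0623, 0.0512]
tool_rot: [0.054, 0.991, -0.013, 0.123]
ft_force: [0.0, -1.0, 0.6]
width: 0.0388
t 2.8 press -0.1188 0.0006 0.0512 yaw tooly 83.7 tiltz [ 0.241 -0.04  -0.97 ] F [ 0.  -1.   0.6] T [ 0.074  0.322 -0.028] j6 -3.1 tau6 0.011 w 0.0388
tool shift [-0.0044 -0.0083  0.019 ]
t 2.8 press -0.1188 0.0006 0.0512 yaw tooly 83.7 tiltz [ 0.241 -0.04  -0.97 ] F [ 0.  -1.   0.6] T [ 0.074  0.322 -0.028] j6 -3.1 tau6 0.011 w 0.0388
tool shift [-0.0533 -0.0078  0.0313]
```

Joint 6 has reached its limit in this orientation. I'll lift and turn the tool half a turn, which gives the same jaw alignment with J6 near mid-range.

```bash
python3 -m handwheel '[[0,0,-0.06,0,7,0,0.55],[0,0,-0.1,0,14,0,0.55],[0,0,-0.1,0,14,0,0.55]]'; python3 -m handwheel '[[0,0,0,0,0,-10,0.55],[0,0,0,0,0,-20,0.55],[0,0,0,0,0,-30,0.55],[0,0,0,0,0,-40,0.55],[0,0,0,0,0,-50,0.55],[0,0,0,0,0,-60,0.55],[0,0,0,0,0,-70,0.55],[0,0,0,0,0,-80,0.55],[0,0,0,0,0,-90,0.55],[0,0,0,0,0,-100,0.55],[0,0,0,0,0,-110,0.55],[0,0,0,0,0,-120,0.55],[0,0,0,0,0,-130,0.55],[0,0,0,0,0,-140,0.55],[0,0,0,0,0,-150,0.55],[0,0,0,0,0,-160,0.55],[0,0,0,0,0,-170,0.55],[0,0,0,0,0,-179,0.55]]'; python3 -c "
from h import *
where(-.115,.10,-.008)"
```

```text
time_s: 3.18
eef_pos: [0.4418, 0.044, 0.1329]
tool_rot: [0.069, 0.996, -0.036, 0.052]
ft_force: [1.4, -2.3, 0.9]
width: 0.039
time_s: 5.42
eef_pos: [0.4433, 0.0432, 0.1327]
tool_rot: [0.995, -0.076, 0.056, 0.036]
ft_force: [-0.3, 1.1, -0.4]
width: 0.0391
t 5.42 press -0.1188 -0.0186 0.1327 yaw tooly -98.9 tiltz [ 0.105 -0.081 -0.991] F [-0.3  1.1 -0.4] T [0.085 0.341 0.007] j6 0.73 tau6 -0.816 w 0.0391
tool shift [-0.0005 -0.0129  0.0321]
```

```bash
cat >> h.py <<'E'
def goal(px,py,z,yawy=-95.8,tilt=0):
    """tool y at yawy deg (world), tool axis tilted so it points forward(+EX) by tilt deg; py,px in press frame"""
    s=r.get_state(); M=R.from_quat(s["tool_rot"]).as_matrix()
    t=np.radians(tilt); Z=np.r_[np.sin(t)*EX,-np.cos(t)]
    y=np.r_[np.cos(np.radians(yawy)),np.sin(np.radians(yawy)),0]; y-=Z*(y@Z); y/=np.linalg.norm(y)
    G=np.c_[np.cross(y,Z),y,Z]; g=np.r_[C+px*EX+py*EY,z]-s["eef_pos"]
    print("go",(M.T@g).round(4),R.from_matrix(M.T@G).as_rotvec(degrees=True).round(1))
E
python3 -c "
from h import *
goal(-.115,-.008,.034,-95.8,15)"
```

```text
go [-0.0082 -0.0171  0.0975] [ 4.2  8.4 -2.4]
```

```bash
python3 -m handwheel '[[-0.008,-0.017,0.04,4.2,8.4,-2.4,0.55],[-0.008,-0.017,0.08,4.2,8.4,-2.4,0.55],[-0.008,-0.017,0.0975,4.2,8.4,-2.4,0.55],[-0.008,-0.017,0.0975,4.2,8.4,-2.4,0.55]]';  python3 -c "
from h import *
where();goal(-.105,-.008,.034,-95.8,15);goal(-.056,-.008,.034,-95.8,15)"
```

```text
time_s: 5.92
eef_pos: [0.4444, 0.0547, 0.0509]
tool_rot: [0.991, -0.054, 0.121, 0.015]
ft_force: [-6.8, -2.1, -4.2]
width: 0.0391
t 5.92 press -0.1189 -0.007 0.0509 yaw tooly -96.3 tiltz [ 0.239 -0.042 -0.97 ] F [-6.8 -2.1 -4.2] T [-0.135  1.661 -0.057] j6 0.07 tau6 -0.192 w 0.0391
go [0.0094 0.0006 0.0198] [ 1.   1.  -0.3]
go [0.0569 0.0001 0.0316] [ 1.   1.  -0.3]
```

```bash
python3 -m handwheel '[[0.0,0,0,0,0,0,0.55],[0,0,0,0,0,0,0.55]]';  python3 -c "
from h import *
print(r.get_state()['joint_positions'].round(3))
where();goal(-.105,-.008,.034,-95.8,15)"
```

```text
time_s: 6.18
eef_pos: [0.4454, 0.0557, 0.0525]
tool_rot: [0.991, -0.054, 0.123, 0.014]
ft_force: [-1.0, -0.6, 0.6]
width: 0.039
[ 0.415  0.206 -1.067  0.994 -0.161  0.074]
t 6.17 press -0.118 -0.006 0.0525 yaw tooly -96.3 tiltz [ 0.242 -0.04  -0.969] F [-1.  -0.6  0.6] T [-0.01   0.578  0.005] j6 0.07 tau6 -0.004 w 0.039
go [0.008  0.0017 0.0212] [ 0.9  0.8 -0.3]
```

Tilted 15°, the arm is at its J3 and J5 limits this close in, so I'll use a tilt of 5°.

```bash
python3 -c "
from h import *
goal(-.108,-.008,.034,-95.8,5)"; python3 -m handwheel '[[0.0,0,-0.01,0,-5,0,0.55],[0.01,0.002,0.0,0.9,-9.2,-0.3,0.55],[0.01,0.002,0.0,0.9,-9.2,-0.3,0.55]]';  python3 -c "
from h import *
print(r.get_state()['joint_positions'].round(3))
where();goal(-.108,-.008,.034,-95.8,5);"
```

```text
go [0.0051 0.0017 0.0204] [ 0.9 -9.2 -0.4]
time_s: 6.55
eef_pos: [0.4582, 0.0456, 0.0571]
tool_rot: [0.997, -0.055, 0.054, 0.01]
ft_force: [1.0, -2.2, 0.4]
width: 0.0395
[ 0.503  0.272 -0.735  0.161 -0.488  0.82 ]
t 6.55 press -0.1043 -0.0147 0.0571 yaw tooly -96.3 tiltz [ 0.107 -0.027 -0.994] F [ 1.  -2.2  0.4] T [-0.331  0.116  0.02 ] j6 0.82 tau6 -1.347 w 0.0395
go [-0.0063 -0.007   0.0225] [ 0.9 -1.3 -0.4]
```

```bash
python3 -m handwheel '[[-0.006,-0.006,0.01,0.9,-1.3,-0.4,0.55],[-0.006,-0.006,0.0225,0.9,-1.3,-0.4,0.55],[-0.006,-0.006,0.0225,0.9,-1.3,-0.4,0.55]]';  python3 -c "
from h import *
where();goal(-.1,-.008,.034,-95.8,5);goal(-.063,-.008,.034,-95.8,5)"
```

```text
time_s: 6.92
eef_pos: [0.4552, 0.0502, 0.0332]
tool_rot: [0.998, -0.051, 0.044, 0.004]
ft_force: [-0.3, -0.3, 0.6]
width: 0.0392
t 6.92 press -0.1077 -0.0104 0.0332 yaw tooly -95.9 tiltz [ 0.087 -0.013 -0.996] F [-0.3 -0.3  0.6] T [-0.121  0.228 -0.015] j6 0.86 tau6 -0.01 w 0.0392
go [ 0.0077 -0.0024 -0.0001] [ 0.2 -0.  -0.1]
go [ 0.0446 -0.0025  0.0031] [ 0.2 -0.  -0.1]
```

Position and orientation are good. Now I'll push gently, short of home at first.

```bash
python3 -m handwheel '[[0.006,-0.002,0.0004,0,0,0,0.55],[0.01,-0.002,0.0008,0,0,0,0.55],[0.014,-0.002,0.001,0,0,0,0.55],[0.018,-0.002,0.0013,0,0,0,0.55],[0.022,-0.002,0.0016,0,0,0,0.55],[0.026,-0.002,0.002,0,0,0,0.55],[0.03,-0.002,0.0024,0,0,0,0.55],[0.034,-0.002,0.0027,0,0,0,0.55],[0.038,-0.002,0.003,0,0,0,0.55],[0.041,-0.002,0.003,0,0,0,0.55],[0.043,-0.002,0.003,0,0,0,0.55],[0.043,-0.002,0.003,0,0,0,0.55]]';  python3 -c "
from h import *
where()
p,d,c,T=shot('side'); cv2.imwrite('pics/s4.png',cv2.resize(p[150:280,220:400],None,fx=4.4,fy=4.4,interpolation=cv2.INTER_CUBIC)[:,:,::-1])
"
```

```text
time_s: 8.43
eef_pos: [0.4995, 0.0476, 0.0344]
tool_rot: [0.998, -0.051, 0.045, 0.004]
ft_force: [-1.0, 0.2, -0.6]
width: 0.0391
t 8.43 press -0.0634 -0.0085 0.0344 yaw tooly -95.9 tiltz [ 0.089 -0.013 -0.996] F [-1.   0.2 -0.6] T [-0.078  0.373 -0.034] j6 0.93 tau6 0.005 w 0.0391
```

View pics/s4.png

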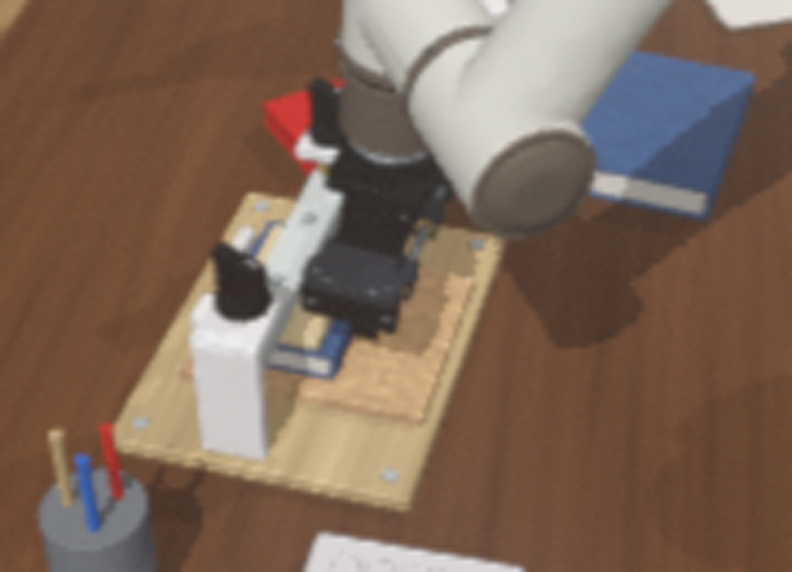

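The book has slid under the plate, its rear edge at crop (265,235), just short of the fence. I'll creep forward and watch the force.

```bash
python3 -m handwheel '[[0.001,0,0,0,0,0,0.55],[0.002,0,0,0,0,0,0.55],[0.002,0,0,0,0,0,0.55]]';  python3 -m handwheel '[[0.001,0,0,0,0,0,0.55],[0.001,0,0,0,0,0,0.55]]';python3 -m handwheel '[[0.001,0,0,0,0,0,0.55],[0.001,0,0,0,0,0,0.55]]'; python3 -c "
from h import *
where()"
```

```text
time_s: 8.85
eef_pos: [0.5008, 0.0472, 0.0345]
tool_rot: [0.998, -0.051, 0.044, 0.004]
ft_force: [-1.6, 1.0, -0.4]
width: 0.039
time_s: 9.1
eef_pos: [0.5019, 0.0471, 0.0345]
tool_rot: [0.998, -0.051, 0.044, 0.004]
ft_force: [-1.2, -0.3, -0.3]
width: 0.0394
time_s: 9.35
eef_pos: [0.5027, 0.0469, 0.0346]
tool_rot: [0.998, -0.051, 0.044, 0.004]
ft_force: [-2.2, 0.4, -1.1]
width: 0.0395
t 9.35 press -0.0601 -0.0089 0.0346 yaw tooly -95.9 tiltz [ 0.087 -0.013 -0.996] F [-2.2  0.4 -1.1] T [-0.096  0.741  0.013] j6 0.93 tau6 -0.01 w 0.0395
```

```bash
for i in 1; do python3 -m handwheel '[[0.001,0,0,0,0,0,0.55],[0.001,0,0,0,0,0,0.55]]'; done;python3 -m handwheel '[[0.001,0,0,0,0,0,0.55],[0.001,0,0,0,0,0,0.55]]'; python3 -c "
from h import *
where()"
```

```text
time_s: 9.6
eef_pos: [0.5028, 0.0468, 0.0345]
tool_rot: [0.998, -0.051, 0.043, 0.005]
ft_force: [-4.1, 1.7, 1.7]
width: 0.0386
time_s: 9.85
eef_pos: [0.5029, 0.0467, 0.0345]
tool_rot: [0.998, -0.051, 0.043, 0.005]
ft_force: [-7.1, 3.7, 2.5]
width: 0.0389
t 9.85 press -0.0598 -0.0091 0.0345 yaw tooly -95.9 tiltz [ 0.084 -0.014 -0.996] F [-7.1  3.7  2.5] T [1.117 2.421 0.212] j6 0.94 tau6 -0.079 w 0.0389
```

The book stopped at the expected home position (TCP at −0.060) with about 7 N. I'll back off, rise, and look at the knobs, bar and book.

```bash
python3 -m handwheel '[[-0.015,0,0,0,0,0,0.55],[-0.035,0,0,0,0,0,0.4],[-0.04,0.0,-0.05,0,0,0,0],[-0.04,0,-0.11,0,-2,0,0],[-0.04,0,-0.17,0,-5,0,0],[-0.04,0,-0.22,0,-5,0,0],[-0.04,0,-0.22,0,-5,0,0],[-0.04,0,-0.22,0,-5,0,0]]'
cat > look.py <<'E'
from h import *
import sys
where()
p,d,c,T=shot("wrist"); cv2.imwrite(f"pics/{sys.argv[1]}.png",p[:,:,::-1]); np.savez(f"pics/{sys.argv[1]}.npz",p=p,d=d,T=T)
W=cloud(c,T,d); P=W.copy(); D=W[...,:2]-C; P[...,0]=D@EX; P[...,1]=D@EY
hsv=cv2.cvtColor(p,cv2.COLOR_RGB2HSV); v=(d>0)
for nm,s in(("L",1),("R",-1)):
    m=v&(hsv[...,2]<90)&(abs(P[...,0])<.035)&(abs(P[...,1]-s*.11)<.035)
    t=P[m&(P[...,2]>.165)&(P[...,2]<.19)]; k=P[m&(P[...,2]>.12)&(P[...,2]<.15)]
    if len(t)>20: print(nm,len(t),"top",cv2.minAreaRect((t[:,:2]*1000).astype(np.float32)),np.median(t[:,2]).round(4))
    if len(k)>20: print(nm,"disc",cv2.minEnclosingCircle((k[:,:2]*1000).astype(np.float32)),np.median(k[:,2]).round(4))
b=v&(hsv[...,1]<60)&(hsv[...,2]>100)&(abs(P[...,0])<.013)&(abs(P[...,1])<.08)&(P[...,2]>.06)&(P[...,2]<.11)
q=P[b]; k=np.polyfit(q[:,1],q[:,2],1); print("bar top fit mid",k[1].round(4),"L-R mm",(k[0]*220).round(4)*1000 if 0 else round(k[0]*220,2)*1, len(q), "median", np.median(q[:,2]).round(4))
bl=v&(hsv[...,0]>100)&(hsv[...,0]<130)&(hsv[...,1]>90)&(abs(P[...,0])<.09)&(abs(P[...,1])<.1)&(P[...,2]<.08)
q=P[bl]; top=q[q[:,2]>.044]; f=top[top[:,0]<-.03]
if len(f)>20:
    print("book top z",np.median(f[:,2]).round(4),"spine x",np.percentile(f[:,0],2).round(4),"y",f[:,1].min().round(3),f[:,1].max().round(3))
    e=[(yy,f[abs(f[:,1]-yy)<.006][:,0].min()) for yy in np.linspace(f[:,1].min()+.015,f[:,1].max()-.015,8) if (abs(f[:,1]-yy)<.006).any()]
    print("spine edge slope",np.polyfit(*np.array(e).T,1).round(4))
E
python3 look.py w5
```

```text
time_s: 10.85
eef_pos: [0.4459, 0.0538, 0.2503]
tool_rot: [0.999, -0.051, 0.001, 0.002]
ft_force: [-0.3, 1.0, 1.0]
width: 0.0866
t 10.85 press -0.1173 -0.0078 0.2503 yaw tooly -95.9 tiltz [ 0.002 -0.003 -1.   ] F [-0.3  1.   1. ] T [-0.077  0.126  0.057] j6 0.98 tau6 -0.0 w 0.0866
L 1494 top ((-0.4992103576660156, 109.43376159667969), (14.609302520751953, 43.940189361572266), 66.23548126220703) 0.1769
L disc ((0.23259639739990234, 100.05386352539062), 25.083871841430664) 0.1401
R 1376 top ((-0.5210895538330078, -109.07910919189453), (14.67849349975586, 44.444480895996094), 66.61538696289062) 0.1771
R disc ((-0.5496511459350586, -113.19143676757812), 25.334646224975586) 0.1398
bar top fit mid 0.0942 L-R mm 0.1 4538 median 0.094
book top z 0.0503 spine x -0.0495 y -0.083 0.065
spine edge slope [ 0.0019 -0.0494]
```

View pics/w5.png

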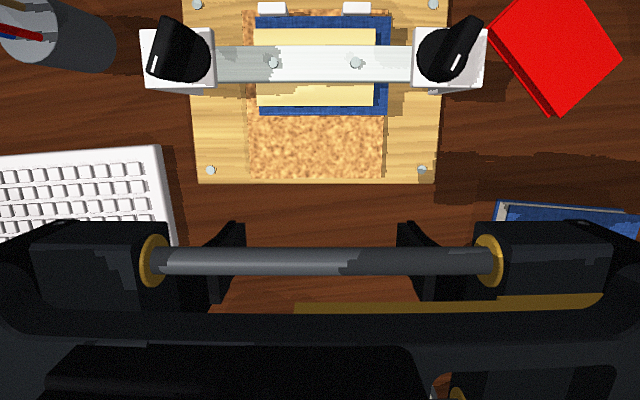

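The view shows the book home against the fence blocks at (272,8) and (357,8). Both knobs are seen, at (180,50) and (450,50), with their bars parallel. The bar is level and the gap is about 3.8 mm. Next is the right knob.

```bash
python3 -c "
from h import *
goal(-.0005,-.1093,.149,-119.6,0)"
```

```text
go [0.1173 0.1006 0.101 ] [ 0.2 -0.1 23.7]
```

```bash
python3 -m handwheel '[[0.04,0.035,0,0,0,8,0],[0.08,0.07,0.02,0,0,16,0],[0.117,0.1,0.03,0,0,23.7,0],[0.117,0.1,0.03,0,0,23.7,0],[0.117,0.1,0.03,0,0,23.7,0]]' 60; python3 -c "
from h import *
where(); goal(-.0005,-.1093,.149,-119.6,0)"
```

```text
time_s: 11.52
eef_pos: [0.5514, -0.058, 0.2195]
tool_rot: [0.967, -0.255, -0.0, 0.002]
ft_force: [-0.7, 0.1, 0.2]
width: 0.0868
t 11.53 press -0.0011 -0.1083 0.2195 yaw tooly -119.6 tiltz [-0.002 -0.004 -1.   ] F [-0.7  0.1  0.2] T [0.02  0.039 0.032] j6 0.86 tau6 -0.003 w 0.0868
go [0.0009 0.0003 0.0705] [ 0.3 -0.   0. ]
```

```bash
python3 -m handwheel '[[0.001,0,0.04,0,0,0,0],[0.001,0,0.07,0,0,0,0],[0.001,0,0.07,0,0,0,0.6],[0.001,0,0.07,0,0,0,1],[0.001,0,0.07,0,0,0,1],[0.001,0,0.07,0,0,0,1]]' 60; python3 -c "
from h import *
where()"
```

```text
time_s: 12.28
eef_pos: [0.5536, -0.0584, 0.1522]
tool_rot: [0.967, -0.255, 0.002, 0.001]
ft_force: [-0.5, 0.2, 0.1]
width: 0.0551
t 12.28 press 0.0011 -0.1085 0.1522 yaw tooly -119.6 tiltz [ 0.004 -0.004 -1.   ] F [-0.5  0.2  0.1] T [-0.033  0.069 -0.045] j6 0.86 tau6 -0.0 w 0.0551
```

```bash
python3 -m handwheel '[[0,0,0,0,0,0,1],[0,0,0,0,0,0,1],[0,0,0,0,0,0,1],[0,0,0,0,0,0,1],[0,0,0,0,0,0,1]]' 60; python3 -c "
from h import *
where()"
```

```text
time_s: 12.9
eef_pos: [0.5518, -0.0605, 0.151]
tool_rot: [0.967, -0.256, -0.0, 0.003]
ft_force: [-2.5, -6.8, 1.1]
width: 0.0135
t 12.9 press -0.0004 -0.1108 0.151 yaw tooly -119.7 tiltz [-0.002 -0.007 -1.   ] F [-2.5 -6.8  1.1] T [-1.899  0.464 -0.344] j6 0.86 tau6 0.372 w 0.0135
```

```bash
python3 -m handwheel '[[0,0.0015,0,0,0,4,1],[0,0.0015,0,0,0,12,1],[0,0.0015,0,0,0,21,1],[0,0.0015,0,0,0,30,1],[0,0.0015,0,0,0,39,1]]'; python3 -c "
from h import *
where()"; python3 -m handwheel '[[0,0,0,0,0,9,1],[0,0,0,0,0,15,1],[0,0,0,0,0,21,1]]'; python3 -c "
from h import *
where()"; python3 -m handwheel '[[0,0,0,0,0,0,1]]'; python3 -c "
from h import *
where()"
```

```text
time_s: 13.52
eef_pos: [0.5524, -0.0601, 0.151]
tool_rot: [0.825, -0.565, 0.002, 0.002]
ft_force: [1.0, -1.1, -0.5]
width: 0.0136
t 13.53 press 0.0001 -0.1104 0.151 yaw tooly -158.8 tiltz [ 0.001 -0.005 -1.   ] F [ 1.  -1.1 -0.5] T [-0.148 -0.044  0.484] j6 0.18 tau6 0.372 w 0.0136
time_s: 13.9
eef_pos: [0.5528, -0.06, 0.151]
tool_rot: [0.709, -0.705, 0.002, 0.001]
ft_force: [1.5, -1.4, -0.9]
width: 0.0135
t 13.9 press 0.0006 -0.1102 0.151 yaw tooly -179.7 tiltz [ 0.002 -0.004 -1.   ] F [ 1.5 -1.4 -0.9] T [-0.2   -0.339  0.443] j6 -0.18 tau6 0.102 w 0.0135
time_s: 14.02
eef_pos: [0.5528, -0.06, 0.151]
tool_rot: [0.71, -0.704, 0.002, 0.001]
ft_force: [1.8, -2.2, -1.9]
width: 0.0134
t 14.03 press 0.0005 -0.1102 0.151 yaw tooly -179.5 tiltz [ 0.002 -0.004 -1.   ] F [ 1.8 -2.2 -1.9] T [-0.382 -0.448  0.069] j6 -0.18 tau6 -0.197 w 0.0134
```

Free-turning torque is 0.44–0.48 N m, as expected. I'll release and go to the left knob.

```bash
python3 -m handwheel '[[0,0,0,0,0,0,0.7],[0,0,0,0,0,0,0.65],[0,0,-0.03,0,0,0,0.6],[0,0,-0.06,0,0,0,0.55]]'; python3 -c "
from h import *
where(); goal(0,.11,.151,-119.6,0)"
```

```text
time_s: 14.52
eef_pos: [0.5517, -0.0597, 0.2114]
tool_rot: [0.71, -0.704, 0.001, 0.002]
ft_force: [0.2, -0.5, -0.2]
width: 0.0366
t 14.53 press -0.0006 -0.11 0.2114 yaw tooly -179.6 tiltz [-0.    -0.004 -1.   ] F [ 0.2 -0.5 -0.2] T [ 0.004 -0.063 -0.004] j6 -0.18 tau6 -0.003 w 0.0366
go [-0.2189 -0.0245  0.0595] [  0.1  -0.2 -60. ]
```

```bash
python3 -m handwheel '[[-0.05,-0.006,0,0,0,-10,0.55],[-0.1,-0.012,0,0,0,-20,0.55],[-0.15,-0.018,0,0,0,-30,0.55],[-0.19,-0.022,0,0,0,-40,0.55],[-0.219,-0.0245,0,0,0,-50,0.55],[-0.219,-0.0245,0,0,0,-60,0.55],[-0.219,-0.0245,0.01,0,0,-60,0.55]]'; python3 -c "
from h import *
where(); goal(0,.11,.151,-119.6,0)"
```

```text
time_s: 15.4
eef_pos: [0.5753, 0.1601, 0.2004]
tool_rot: [0.967, -0.256, 0.002, 0.001]
ft_force: [0.3, -0.2, -0.0]
width: 0.039
t 15.4 press 0.0007 0.111 0.2004 yaw tooly -119.6 tiltz [ 0.002 -0.003 -1.   ] F [ 0.3 -0.2 -0. ] T [-0.061  0.073 -0.   ] j6 0.51 tau6 0.299 w 0.039
go [-0.0004  0.0011  0.0494] [ 0.1 -0.2 -0. ]
```

```bash
python3 -m handwheel '[[0,0.001,0.03,0,0,0,0.55],[0,0.001,0.0495,0,0,0,0.6],[0,0.001,0.0495,0,0,0,1],[0,0.001,0.0495,0,0,0,1],[0,0.001,0.0495,0,0,0,1],[0,0.001,0.0495,0,0,0,1]]' 60; python3 -c "
from h import *
where()"; python3 -m handwheel '[[0,0,0,0,0,4,1],[0,0,0,0,0,12,1],[0,0,0,0,0,21,1],[0,0,0,0,0,30,1],[0,0,0,0,0,39,1],[0,0,0,0,0,48,1],[0,0,0,0,0,54,1],[0,0,0,0,0,60,1]]'; python3 -c "
from h import *
where()"
```

```text
time_s: 16.15
eef_pos: [0.5748, 0.1577, 0.1518]
tool_rot: [0.967, -0.255, 0.001, 0.002]
ft_force: [-0.0, -3.4, 3.6]
width: 0.0135
t 16.15 press 0.0004 0.1086 0.1518 yaw tooly -119.6 tiltz [ 0.002 -0.005 -1.   ] F [-0.  -3.4  3.6] T [-1.157  0.287  0.27 ] j6 0.51 tau6 -0.252 w 0.0135
time_s: 17.15
eef_pos: [0.5751, 0.1578, 0.1518]
tool_rot: [0.709, -0.705, 0.003, 0.001]
ft_force: [0.6, -3.0, 1.7]
width: 0.0134
t 17.15 press 0.0007 0.1088 0.1518 yaw tooly -179.7 tiltz [ 0.002 -0.005 -1.   ] F [ 0.6 -3.   1.7] T [-1.055  0.083  0.386] j6 -0.54 tau6 0.093 w 0.0134
```

```bash
python3 -m handwheel '[[0,0,0,0,0,5,1],[0,0,0,0,0,10,1],[0,0,0,0,0,15,1]]' | sed -n 1p; python3 -c "
from h import *
where()"; python3 -m handwheel '[[0,0,0,0,0,5,1],[0,0,0,0,0,10,1],[0,0,0,0,0,15,1]]' | sed -n 1p; python3 -c "
from h import *
where()"
```

```text
time_s: 17.52
t 17.52 press 0.0008 0.1088 0.1517 yaw tooly 165.3 tiltz [ 0.003 -0.005 -1.   ] F [-0.2 -2.6  2.6] T [-1.097 -0.063  0.458] j6 -0.8 tau6 -0.015 w 0.0135
time_s: 17.9
t 17.9 press 0.0008 0.1088 0.1518 yaw tooly 150.4 tiltz [ 0.003 -0.005 -1.   ] F [ 0.9 -2.3  1.4] T [-1.188 -0.089  0.503] j6 -1.06 tau6 -0.065 w 0.0136
```

```bash
python3 -m handwheel '[[0,0,0,0,0,0,0.7],[0,0,0,0,0,0,0.65],[0,0,-0.03,0,0,0,0.6],[0,0,-0.055,0,0,0,0.55]]' |sed -n 1p; python3 -c "
from h import *
where(); goal(0.0003,-.1103,.151,-179.6,0)"
```

```text
time_s: 18.4
t 18.4 press 0.0002 0.11 0.2063 yaw tooly 150.5 tiltz [ 0.001 -0.003 -1.   ] F [-0.  -0.  -0.2] T [ 0.015 -0.099 -0.021] j6 -1.06 tau6 -0.002 w 0.037
go [ 0.2015 -0.0886  0.056 ] [ -0.1  -0.2 -29.9]
```

```bash
python3 -m handwheel '[[0.05,-0.022,0,0,0,-8,0.55],[0.1,-0.044,0,0,0,-16,0.55],[0.15,-0.066,0,0,0,-24,0.55],[0.185,-0.08,0,0,0,-30,0.55],[0.2015,-0.0885,0,0,0,-30,0.55],[0.2015,-0.0885,0,0,0,-30,0.55]]'|sed -n 1p; python3 -c "
from h import *
where(); goal(0.0003,-.1103,.151,-179.6,0)"
```

```text
time_s: 19.15
t 19.15 press 0.0001 -0.111 0.2065 yaw tooly -179.7 tiltz [ 0.002 -0.004 -1.   ] F [ 0.5 -0.9 -0.7] T [ 0.024  0.013 -0.036] j6 -0.18 tau6 0.053 w 0.0394
go [-0.0009 -0.0002  0.0555] [-0.1 -0.2 -0.1]
```

```bash
python3 -m handwheel '[[-0.0008,0,0.03,0,0,0,0.55],[-0.0008,0,0.0555,0,0,0,0.6],[-0.0008,0,0.0555,0,0,0,1],[-0.0008,0,0.0555,0,0,0,1],[-0.0008,0,0.0555,0,0,0,1],[-0.0008,0,0.0555,0,0,0,1]]' 60 |sed -n 1p; python3 -m handwheel '[[0,0,0,0,0,5,1],[0,0,0,0,0,10,1],[0,0,0,0,0,15,1],[0,0,0,0,0,20,1]]' |sed -n 1p; python3 -c "
from h import *
where()"; python3 -m handwheel '[[0,0,0,0,0,5,1],[0,0,0,0,0,10,1],[0,0,0,0,0,15,1],[0,0,0,0,0,20,1]]' |sed -n 1p; python3 -c "
from h import *
where()"; python3 -m handwheel '[[0,0,0,0,0,5,1],[0,0,0,0,0,10,1],[0,0,0,0,0,15,1],[0,0,0,0,0,20,1]]' |sed -n 1p; python3 -c "
from h import *
where()"
```

```text
time_s: 19.9
time_s: 20.4
t 20.4 press 0.0012 -0.1095 0.1524 yaw tooly 160.4 tiltz [ 0.005 -0.004 -1.   ] F [1.2 1.1 2.4] T [ 0.484 -0.207  0.51 ] j6 -0.53 tau6 -0.035 w 0.0139
time_s: 20.9
t 20.9 press 0.0018 -0.1097 0.1524 yaw tooly 140.4 tiltz [ 0.006 -0.004 -1.   ] F [ 2.6 -0.5  0.6] T [-0.007 -0.605  0.577] j6 -0.88 tau6 -0.12 w 0.0135
time_s: 21.4
t 21.4 press 0.0023 -0.1101 0.1524 yaw tooly 120.5 tiltz [ 0.007 -0.005 -1.   ] F [ 3.7 -2.2 -0.5] T [-0.666 -1.053  0.654] j6 -1.23 tau6 -0.198 w 0.0135
```

Right torque has risen to 0.65 N m, so the plate is in contact. Now the left knob.

```bash
python3 -m handwheel '[[0,0,0,0,0,0,0.7],[0,0,0,0,0,0,0.65],[0,0,-0.03,0,0,0,0.6],[0,0,-0.055,0,0,0,0.55]]' |sed -n 1p; python3 -c "
from h import *
where(); goal(0.0005,.109,.151,150.4,0)"
```

```text
time_s: 21.9
t 21.9 press -0.0007 -0.1098 0.2066 yaw tooly 120.4 tiltz [ 0.    -0.004 -1.   ] F [-0.   0.2 -0.2] T [ 0.004 -0.14   0.017] j6 -1.23 tau6 -0.001 w 0.0363
go [-0.1305  0.176   0.0547] [ -0.2  -0.2 -30. ]
```

```bash
python3 -m handwheel '[[-0.033,0.044,0,0,0,-8,0.55],[-0.066,0.088,0,0,0,-16,0.55],[-0.1,0.132,0,0,0,-24,0.55],[-0.12,0.16,0,0,0,-30,0.55],[-0.1305,0.176,0,0,0,-30,0.55],[-0.1305,0.176,0,0,0,-30,0.55]]'|sed -n 1p; python3 -c "
from h import *
where(); goal(0.0005,.109,.151,150.4,0)"
```

```text
time_s: 22.65
t 22.65 press 0.0007 0.1099 0.2048 yaw tooly 150.4 tiltz [ 0.    -0.004 -1.   ] F [ 0.4 -0.2  0.5] T [-0.001 -0.02   0.057] j6 -1.06 tau6 -0.043 w 0.0391
go [ 0.0007 -0.0001  0.0538] [-0.1 -0.2  0. ]
```

```bash
python3 -m handwheel '[[0.0007,0,0.03,0,0,0,0.55],[0.0007,0,0.0535,0,0,0,0.6],[0.0007,0,0.0535,0,0,0,1],[0.0007,0,0.0535,0,0,0,1],[0.0007,0,0.0535,0,0,0,1],[0.0007,0,0.0535,0,0,0,1]]' 60 |sed -n 1p; python3 -m handwheel '[[0,0,0,0,0,5,1],[0,0,0,0,0,10,1],[0,0,0,0,0,15,1],[0,0,0,0,0,20,1]]' |sed -n 1p; python3 -c "
from h import *
where()"; python3 -m handwheel '[[0,0,0,0,0,5,1],[0,0,0,0,0,10,1],[0,0,0,0,0,15,1],[0,0,0,0,0,20,1]]' |sed -n 1p; python3 -c "
from h import *
where()"; python3 -m handwheel '[[0,0,0,0,0,5,1],[0,0,0,0,0,10,1],[0,0,0,0,0,15,1],[0,0,0,0,0,20,1]]' |sed -n 1p; python3 -c "
from h import *
where()"
```

```text
time_s: 23.4
time_s: 23.9
t 23.9 press 0.0009 0.1088 0.1532 yaw tooly 130.4 tiltz [ 0.002 -0.004 -1.   ] F [-2.3  0.2  5.1] T [0.347 0.981 0.617] j6 -1.41 tau6 -0.133 w 0.0136
time_s: 24.4
t 24.4 press 0.001 0.1088 0.1532 yaw tooly 110.4 tiltz [ 0.003 -0.004 -1.   ] F [-2.9  0.5  4.5] T [0.263 0.947 0.696] j6 -1.76 tau6 -0.23 w 0.0135
time_s: 24.9
t 24.9 press 0.001 0.1087 0.1532 yaw tooly 90.4 tiltz [ 0.003 -0.004 -1.   ] F [-2.7 -0.3  4.2] T [0.25  0.914 0.767] j6 -2.11 tau6 -0.315 w 0.0135
```

Left torque is 0.77 N m, about 100 N on that screw. Next I'll release, measure with the wrist camera, and trim the right knob.

```bash
python3 -m handwheel '[[0,0,0,0,0,0,0.7],[0,0,0,0,0,0,0.65],[0,0,-0.03,0,0,0,0.6],[0,0,-0.055,0,0,0,0.55]]' |sed -n 1p; python3 -c "
from h import *
where(); goal(0.0003,-.1103,.151,120.5,0)"; python3 look.py w6
```

```text
time_s: 25.4
t 25.4 press 0.0011 0.1086 0.2071 yaw tooly 90.4 tiltz [ 0.001 -0.004 -1.   ] F [ 0.1  0.8 -0.2] T [-0.019 -0.135  0.013] j6 -2.11 tau6 0.0 w 0.0362
go [ 0.0246 -0.2173  0.057 ] [ -0.3   0.  -30.1]
t 25.4 press 0.0011 0.1086 0.2071 yaw tooly 90.4 tiltz [ 0.001 -0.004 -1.   ] F [ 0.1  0.8 -0.2] T [-0.019 -0.135  0.013] j6 -2.11 tau6 0.0 w 0.0362
L 1181 top ((-1.986379623413086, 109.56424713134766), (40.82297134399414, 13.9766845703125), 7.856543064117432) 0.1775
L disc ((-0.9709165096282959, 110.26728820800781), 21.66067123413086) 0.1398
R 1495 top ((-0.8016395568847656, -108.48536682128906), (43.650474548339844, 15.328017234802246), 35.724239349365234) 0.1745
R disc ((-4.946898937225342, -103.62089538574219), 25.100448608398438) 0.1398
bar top fit mid 0.0875 L-R mm -0.97 4376 median 0.0873
book top z 0.0503 spine x -0.0504 y -0.083 0.065
spine edge slope [ 0.0006 -0.0504]
```

The bar is about 1 mm lower on the left and has dropped 6.7 mm. The estimated load is between 100 and 160 N. I'll trim the right knob by about 15°.

```bash
python3 -m handwheel '[[0.006,-0.055,0,0,0,-8,0.55],[0.012,-0.11,0,0,0,-16,0.55],[0.018,-0.165,0,0,0,-24,0.55],[0.0246,-0.2,0,0,0,-30,0.55],[0.0246,-0.2173,0,0,0,-30,0.55],[0.0246,-0.2173,0,0,0,-30,0.55]]'|sed -n 1p; python3 -c "
from h import *
where(); goal(0.0003,-.1103,.151,120.5,0)"
```

```text
time_s: 26.2
t 26.2 press 0.0002 -0.1107 0.2072 yaw tooly 120.3 tiltz [ 0.001 -0.004 -1.   ] F [0.1 0.6 0.5] T [ 0.027 -0.072  0.009] j6 -1.23 tau6 0.053 w 0.039
go [-0.0004  0.0005  0.0562] [-0.2 -0.  -0.2]
```

```bash
python3 -m handwheel '[[0,0.0005,0.03,0,0,0,0.55],[0,0.0005,0.056,0,0,0,0.6],[0,0.0005,0.056,0,0,0,1],[0,0.0005,0.056,0,0,0,1],[0,0.0005,0.056,0,0,0,1],[0,0.0005,0.056,0,0,0,1]]' 60 |sed -n 1p; python3 -m handwheel '[[0,0,0,0,0,4,1],[0,0,0,0,0,8,1],[0,0,0,0,0,12,1],[0,0,0,0,0,16,1]]' |sed -n 1p; python3 -c "
from h import *
where()"
```

```text
time_s: 26.95
time_s: 27.45
t 27.45 press 0.002 -0.1108 0.1529 yaw tooly 104.4 tiltz [ 0.006 -0.006 -1.   ] F [ 3.5 -6.7 -3.5] T [-1.804 -1.329  0.627] j6 -1.51 tau6 -0.233 w 0.0139
```

Right torque is 0.63 N m (about 58 N) against about 95 N on the left, so roughly 150 N in total. I'll release, clear away and check.

```bash
python3 -m handwheel '[[0,0,0,0,0,0,0.7],[0,0,0,0,0,0,0.65],[0,0,-0.03,0,0,0,0.6],[0,0,-0.07,0,0,0,0.55],[0,0,-0.1,0,0,0,0.55],[0,0,-0.1,0,0,0,0.55]]' |sed -n 1p; python3 look.py w7; python3 -c "
from h import *
p,d,c,T=shot('side'); cv2.imwrite('pics/s7.png',cv2.resize(p[150:280,220:400],None,fx=4.4,fy=4.4,interpolation=cv2.INTER_CUBIC)[:,:,::-1])"
```

```text
time_s: 28.2
t 28.2 press 0.0009 -0.1089 0.255 yaw tooly 104.5 tiltz [ 0.008 -0.003 -1.   ] F [0.2 0.1 0.1] T [-0.033 -0.055 -0.025] j6 -1.51 tau6 0.001 w 0.0391
L 457 top ((8.536376953125, 107.60974884033203), (28.02320098876953, 13.706023216247559), 20.45560646057129) 0.1761
L disc ((-21.144004821777344, 100.08659362792969), 10.122486114501953) 0.1435
R 810 top ((-0.7523536682128906, -110.75391387939453), (43.0140266418457, 13.844414710998535), 20.289894104003906) 0.1774
R disc ((-0.819637656211853, -110.11962127685547), 21.439516067504883) 0.1397
bar top fit mid 0.087 L-R mm -1.15 2329 median 0.0869
book top z 0.0504 spine x -0.0499 y -0.083 0.064
spine edge slope [-0.0007 -0.0499]
```

View pics/s7.png

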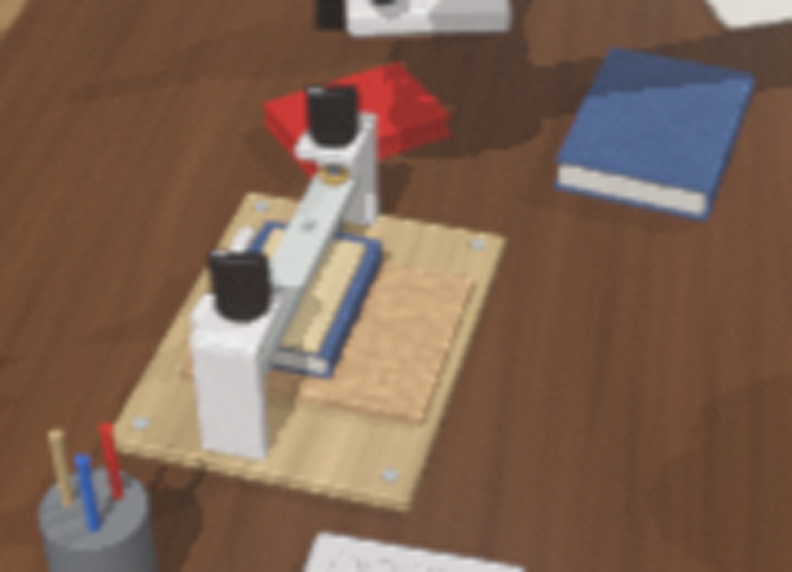

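The book sits home and square under the plate, with nothing else disturbed and the arm clear. Handing in.

```bash
python3 -c "
from workcell import workorder
print(workorder.sign_off())"
```

```text
the job is handed in; nothing more can be done
None
```

The book is home and clamped, and the job is handed in after about 28 s of the 72 s allowed; the hand-in reports no verdict.

I pushed the small blue book to the fence with about 7–8 N. Then I turned the knobs alternately: right 60°, left 90°, right 60°, left 60°, right 16°, so 136° right and 150° left in all. Then I let go and lifted clear.

**Last checks**
- **Book:** the spine is at −0.050 m, which is home, and square within about 0.001 rad.
- **Level:** the camera shows the left end about 1.1 mm low. The knob angles give 0.7 mm. Both are within the 3 mm limit.
- **Clamping force:** the two estimates disagree somewhat. Knob torque gives about 150 N (about 95 N left, 58 N right), and the plate's height gives about 120 N. Both are within 80–235 N.
- **Surroundings:** the keyboard, pencil pot and microscope look unmoved in the side view, which shows the keyboard and microscope only in part. The force reading was near zero after letting go.

**Not as planned:** the first approach ran joint 6 to its limit. A second, tilted approach ran joints 3 and 5 to theirs, so I turned the tool half a turn and used a smaller tilt.

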